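# Draw the sagging guard bolt and hold the gate ajar

### The job

Open the spring-closed mesh gate of the shaft-rig guard on the welding bench and keep it open for a look inside: the bolt on the gate's top rail has sagged and its collar is caught behind the bent-up lip of the keeper, so lift it by its ball knob while pulling it back through the keeper until its end is right out, with the gate still shut. Then draw the latch edge of the gate out towards you by about a hand's width (roughly 10 cm), the bolt still drawn back, and finish holding it there: do not let go, the spring would shut it. Leave the tools and parts lying around the guard where they are.

Things in the scene. Friction and masses are not known exactly. Their poses are not given: they have to be found in the camera images.
- guard: Fixed bench guard of square tube and mesh round a shaft rig, 430 wide (y) x 260 deep (x) x 165 mm high, gate across its front. Origin on the bench under the middle of the gate line; x points into the guard, y along the shut gate to the hinge post (40 mm square, centre y +195; latch post y -195), z up. The gate, 20 mm thick, spans y -169 to +164 mm, 28 to 165 mm above the bench.
- gate (a joint): Angle of the gate leaf (which carries the bolt) about its upright hinge axis, rad: 0 shut, growing as the latch edge swings out to the guard's -x side (clockwise from above); the latch edge stands out by about 339 mm times the angle. A spring shuts it: holding it 100 mm ajar by the ball knob takes 3 to 5 N.
- gate_hinge (a point): Point on the gate's upright hinge axis at the height of the gate's top rail (165 mm above the bench), at x -18, y +170 mm in the guard's frame.
- gate_edge (a point): Top of the gate's latch edge, in the leaf's mid-plane, 20 mm thick tube.
- bolt (a joint): How far the bolt is drawn back along its own length towards the hinge post, m: 0 fully shot, 0.060 the stop. At the start it stands at 0 to 0.010. The bolt's end is right out of the keeper from about 0.034 on. It stays where it is left (friction about 2 N) as the gate moves.
- bolt_sag (a joint): How far the bolt is raised about its rear barrel from its sagged rest, rad: 0 sagging (nose down), 0.060 level, 0.085 upper stop; its weight (about 0.3 kg) drops it back. The collar clears the lip from about 0.033 on, which is 5 mm of lift at the ball; the stop comes at about 12 mm of lift. Raising it to level also carries the ball 4 mm towards the hinge post.
- bolt_ball (a point): Centre of the bolt's 30 mm black ball knob, on a 10 mm upright stem, 62 mm above the axis of the bolt (12 mm round bar along the gate's top rail), about 238 mm above the bench at rest. The rear barrel is 150 mm from the stem towards the hinge post with the bolt fully shot. Highest parts near the ball: the keeper's strap (206 mm above the bench, 50 mm from the stem) and the bar (182 mm).
- bolt_collar (a point): Centre of the 26 mm collar, 8 mm thick, near the free end of the bolt, 69 mm beyond the stem; at the start it sits inside the keeper, 4 to 14 mm behind the lip.
- keeper_lip (a point): Top of the bent-up lip (5 mm thick) across the mouth of the keeper on the latch post, at x 0, y -180, z 167 mm in the guard's frame. The mouth is 34 mm wide and, between the lip and the strap over it, 35 mm high; its side cheeks stop the gate from opening while the bolt's end is inside.
- offcut: Bystander: square tube offcut 30 x 30 x 120 mm lying in front of the gate, out of reach of a gate that is ajar; origin at its underside centre.
- spanner: Bystander: spanner 150 mm long lying in front of the guard.
- bush: Bystander: steel bush, 38 mm across, 28 mm high, standing in front of the hinge post.
- tin: Bystander: tin, 66 mm across, 90 mm high, standing in front of and beside the latch post.
- hammer: Bystander: hammer 250 mm long lying on the latch side of the guard.
- brush: Bystander: brush with a wooden handle 160 mm long lying on the hinge side of the guard.
- magnet: Bystander: three-cornered welding magnet, about 90 mm, 22 mm thick, lying in front of the guard on the hinge side.

How it is judged:
By the outcome, as a careful person would: the job done as asked, in the order asked, and still so for the second after the job is handed in, while the arm keeps its last pose, push and grip.
It also fails if it takes over 35 s, if anything falls off the work surface, if the arm or the gripper's body presses on something with over 40 N, if the wrist force passes 120 N, or if a joint passes its speed limit or range.

### The arm

A 6-joint arm with a two-finger parallel gripper is mounted at the origin on the work surface. World frame = base frame: x ahead of the robot, y to its left, z up, the work surface at z = 0. Lengths are in m, angles in rad, forces in N, time in s.
With the tool pointing down it reaches from about 0.375 to 0.975 m from the base axis. Payload 3.8 kg.
Tool frame: the origin (TCP) lies between the finger pads; the fingertips stand 22 mm ahead of it and the grasp point (between the pads) lies 3 mm ahead of it; z points along the fingers, y is the direction in which the jaws open and shut (so a half turn about z gives the same grasp; the last joint's range is limited). The gripper opens to 85 mm and grips with 20 to 120 N. Pads are 22 mm wide; open, the fingers measure 114 mm over their backs; the gripper's body (76 mm by 85 mm) begins 54 mm behind the grasp point. The pads swing forward as they close: fully open they stand 13 mm farther back than shut.
Start: joints at [-1.334, 0.264, 1.604, -0, 1.274, -0.037], TCP at [0.183, -0.65, 0.253] pointing down, gripper open.
Joint ranges: [-2.63, 2.63], [-0.94, 2.18], [0.31, 2.57], [-1.31, 4.45], [0, 2.66], [-2.55, 2.55]. Speed limits (rad/s): [2.57, 2.57, 3.14, 3.14, 3.14, 3.14].

### API

Orientations are given as a 3x3 rotation matrix whose columns are the frame's x, y, z axes.
In Python, from cell import env gives the robot as it stands. The module is installed in compiled form; this text tells all that it offers.
- The arm moves only by the tool servo_tool, never from a script. Its argument "series" is a list of rows, each an object with "xyz": the shift along the tool's x, y, z in m, a list of three; "angular": the turn, a rotation vector about the tool's x, y, z in rad, a list of three; "claw": the opening, from 0 (shut) to 1 (fully open). A call has exactly 8 rows; each row is the pose to reach, as a shift and turn from the pose measured when the call began, along the tool's axes at that moment; what a row does not reach only later rows make up. A row lasts 1/12 s, in which the tool goes at most 41.7 mm and 7.16 degrees, less where a joint would pass 70% of its speed; a pose out of reach is approached as far as the arm can. A call with a gripper value outside its range is refused whole. The fingers move at their own pace and stop on an object; "squeeze" is the grip in N (left out, the last holds). Time passes only in rows, so rows that repeat a pose let the fingers close, or fill a call up. It gives the time, the measured TCP pose, the force and the opening at its end, in the units of the state.
- env.observe(): the state, without advancing time (a new reading comes with each control period).
- env.grab_frame(name): name is "side" or "top" or "wrist"; returns the picture (400x640x3 uint8, red, green, blue); there is no depth.
- env.calibration(name): a dict with "K" (3x3 intrinsics, pixels), "view" (4x4, takes a point from world to camera coordinates); the wrist camera has in their place "hand_eye" (4x4, takes a point from camera to tool coordinates, whose origin is the TCP and whose axes are the flange's). Camera axes: x right, y down, z forward; pixel columns grow to the right and rows downward; lengths in m; the calibration is good to about 2 mm. The wrist camera is an equidistant fisheye: a pixel r from the principal point sees the ray r / f radians off the axis. A picture is of the moment at which its call begins: read the wrist's pose just before it. calibration takes no time and is no camera call.
- env.finish_job(): hands the job in, once; it reports no verdict.
The state is a dict: "t": time; "joint_positions": joint angles; "joint_velocities": joint speeds; "effort": joint torques, N m; "ee_pos": TCP position; "orientation": TCP orientation; "wrist_force": force on the tool from outside, world axes, zero at the start; "ft_torque": the same for the moment, N m; "opening": finger opening in m.
Only numpy, scipy, OpenCV 4.12 (cv2) and the standard library are available. Lean on these libraries where they do the work, as an engineer would, in place of code of your own. Each camera call takes 0.05 s, during which the arm holds its last target.

## Working session

There is one attempt and no reset: what is moved stays moved. The work goes in short steps, Python scripts to look and compute and a tool call to move; the robot and the scene stay as the last step left them, time stands still between calls to the robot, and variables do not carry over. Pictures are saved under pics/ and viewed, and the job is handed in when it is done.

Besides the shell and the picture viewer there is one more tool, called after "Request:" as name(argument=value, ...) on one line, values as JSON. servo_tool: Moves the arm, as the interface text tells. Its arguments: {"type":"object","properties":{"series":{"type":"array","items":{"type":"object","properties":{"xyz":{"type":"array","items":{"type":"number"}},"angular":{"type":"array","items":{"type":"number"}},"claw":{"type":"number"}}}},"squeeze":{"type":"number"}},"required":["series"]}

```bash
mkdir -p pics; python3 - <<'E'
from cell import env
import cv2,numpy as np
np.set_printoptions(precision=4,suppress=True)
s=env.observe()
for k,v in s.items(): print(k,np.array(v).tolist() if not hasattr(v,'shape') else v)
for n in ['side','top','wrist']:
    c=env.calibration(n)
    print(n,c)
    cv2.imwrite(f'pics/{n}0.png',cv2.cvtColor(env.grab_frame(n),cv2.COLOR_RGB2BGR))
E
```

```text
t 0.0
joint_positions [-1.3339  0.2648  1.6054  0.      1.2737 -0.0369]
joint_velocities [ 0.0009  0.0001 -0.0008  0.0012 -0.0007  0.0011]
effort [ -0.002  -51.5116 -36.7314  -0.0004   0.0128  -0.    ]
ee_pos [ 0.1824 -0.6492  0.2519]
orientation [[ 0.9628  0.2704 -0.0005]
 [ 0.2704 -0.9627  0.0022]
 [ 0.0001 -0.0023 -1.    ]]
wrist_force [-0.1387 -0.3146  0.0298]
ft_torque [ 0.0328 -0.0106 -0.0462]
opening 0.08542104457234692
side {'K': array([[427.7127,   0.    , 321.5006],
       [  0.    , 427.7127, 202.5813],
       [  0.    ,   0.    ,   1.    ]]), 'view': array([[-0.8691, -0.4946,  0.0059,  0.493 ],
       [-0.3533,  0.6123, -0.7073,  0.2987],
       [ 0.3462, -0.6168, -0.7069,  1.1537],
       [ 0.    ,  0.    ,  0.    ,  1.    ]])}
top {'K': array([[508.6477,   0.    , 322.995 ],
       [  0.    , 508.6477, 200.8731],
       [  0.    ,   0.    ,   1.    ]]), 'view': array([[ 0.0158, -0.9998, -0.0076, -0.0022],
       [-0.9985, -0.0154, -0.0526,  0.5632],
       [ 0.0525,  0.0084, -0.9986,  1.3769],
       [ 0.    ,  0.    ,  0.    ,  1.    ]])}
wrist {'K': array([[309.7069,   0.    , 317.5721],
       [  0.    , 309.7069, 196.1711],
       [  0.    ,   0.    ,   1.    ]]), 'hand_eye': array([[ 0.0009, -0.9607, -0.2775,  0.0708],
       [ 1.    ,  0.0009,  0.0001,  0.0007],
       [ 0.0002, -0.2775,  0.9607, -0.1203],
       [ 0.    ,  0.    ,  0.    ,  1.    ]])}
```

View pics/side0.png

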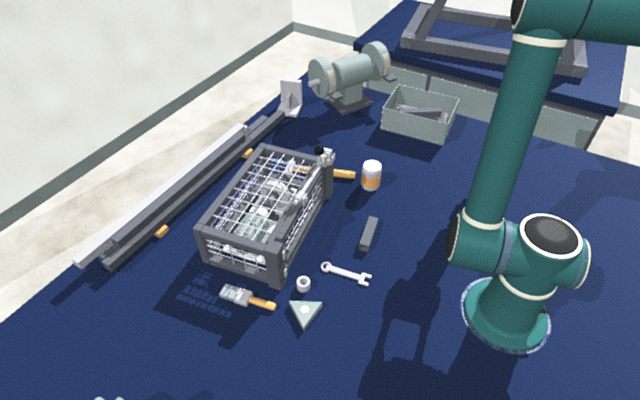

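View pics/top0.png

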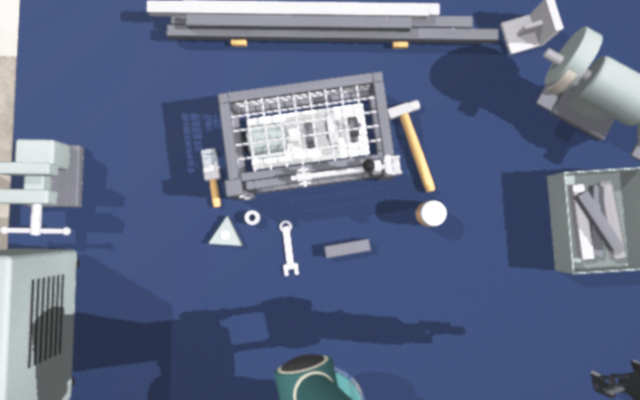

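View pics/wrist0.png

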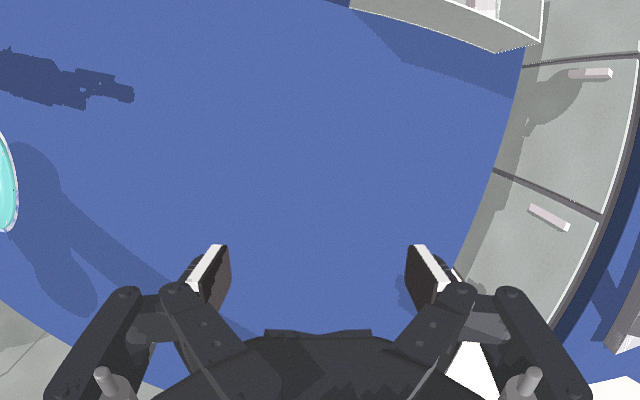

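The side view shows the ball near (319,151) and the top view near (368,166). The guard lies ahead of the robot, with its hinge post at top (236,188) and latch post at top (391,165). I'll zoom in to measure.

```bash
python3 - <<'E'
import cv2
a=cv2.imread('pics/side0.png')[120:300,180:400]; b=cv2.imread('pics/top0.png')[60:220,200:460]
cv2.imwrite('pics/side0z.png',cv2.resize(a,None,fx=3.3,fy=3.3,interpolation=cv2.INTER_CUBIC))
cv2.imwrite('pics/top0z.png',cv2.resize(b,None,fx=3,fy=3,interpolation=cv2.INTER_CUBIC))
E
```

```text
(no output)
```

View pics/side0z.png

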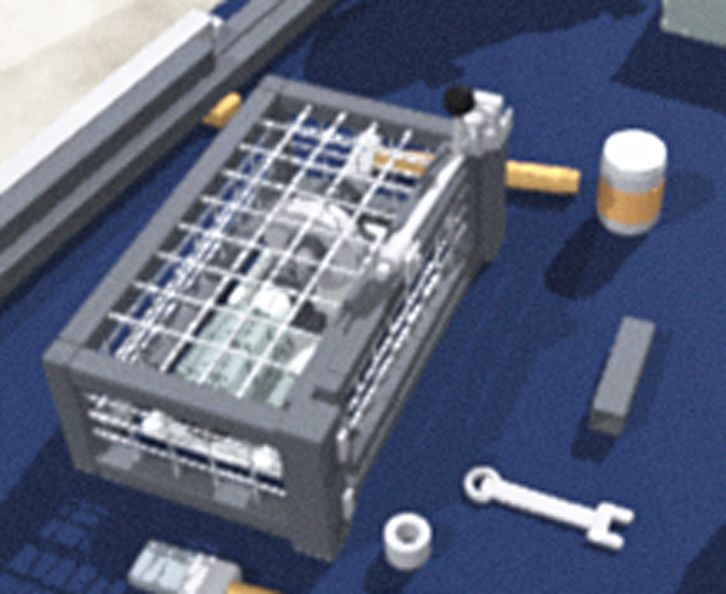

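View pics/top0z.png

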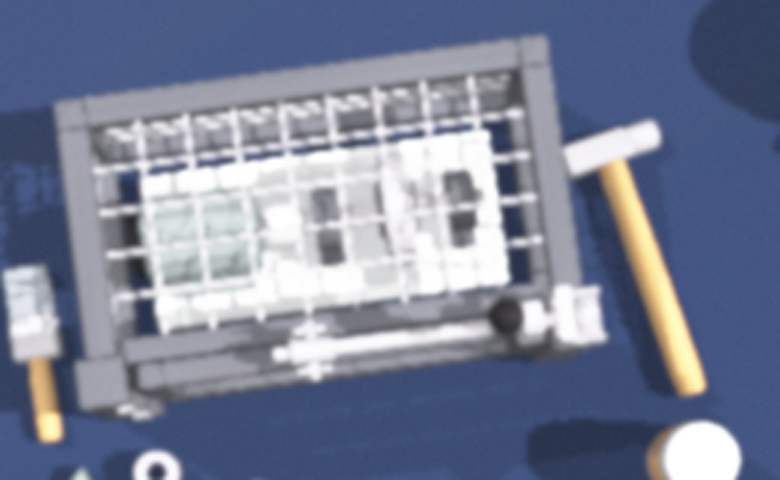

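```bash
cat > h.py <<'E'
import numpy as np,cv2
np.set_printoptions(precision=4,suppress=True)
from cell import env
def ray(n,p):
    c=env.calibration(n);V=c['view'];R=V[:3,:3];o=-R.T@V[:3,3]
    d=R.T@np.linalg.inv(c['K'])@np.array([p[0],p[1],1.]);return o,d/np.linalg.norm(d)
def wray(p,pos,R):
    c=env.calibration('wrist');K=c['K'];H=c['hand_eye']
    u=np.array([(p[0]-K[0,2]),(p[1]-K[1,2])]);r=np.linalg.norm(u);th=r/K[0,0]
    d=np.array([*(u/r*np.sin(th)),np.cos(th)]) if r>0 else np.array([0,0,1.])
    R=np.array(R);return np.array(pos)+R@H[:3,3],R@H[:3,:3]@d
def onz(od,z): o,d=od;return o+d*(z-o[2])/d[2]
def tri(rays):
    A=np.zeros((3,3));b=np.zeros(3)
    for o,d in rays:
        P=np.eye(3)-np.outer(d,d);A+=P;b+=P@o
    x=np.linalg.solve(A,b);return x,[np.linalg.norm((np.eye(3)-np.outer(d,d))@(x-o)) for o,d in rays]
def dark(img,roi,th=60):
    x0,y0,x1,y1=roi;g=img[y0:y1,x0:x1].max(2)
    n,l,s,c=cv2.connectedComponentsWithStats((g<th).astype(np.uint8))
    i=1+np.argmax(s[1:,4]);return c[i]+[x0,y0],s[i]
E
python3 - <<'E'
from h import *
s=cv2.imread('pics/side0.png');t=cv2.imread('pics/top0.png')
ps,a=dark(s,(308,140,330,162));pt,b=dark(t,(355,153,382,178))
print(ps,a,pt,b)
print(tri([ray('side',ps),ray('top',pt)]))
z=lambda x,y:(200+x/3,60+y/3)
for nm,p in dict(hingepost=(102,383),latchpost_hid=(560,340),backL=(72,113),backR=(533,48)).items():
    print(nm,onz(ray('top',z(*p)),.165))
for nm,p,h in [('barrel',(310,342),.176),('barR',(480,325),.178),('keeper',(580,312),.206),('tin',(700,455),.09)]: print(nm,onz(ray('top',z(*p)),h))
E
```

```text
[318.5439 150.1579] [ 7  6  9  9 57] [366.5714 165.9714] [ 9  8  7 10 35]
(array([ 0.6327, -0.0941,  0.243 ]), [np.float64(0.00020646637757263032), np.float64(0.0002064663775726239)])
hingepost [0.5843 0.2236 0.165 ]
latchpost_hid [ 0.6251 -0.1492  0.165 ]
backL [0.8068 0.2539 0.165 ]
backR [ 0.8663 -0.1248  0.165 ]
barrel [0.6193 0.054  0.176 ]
barR [ 0.6349 -0.0831  0.178 ]
keeper [ 0.6431 -0.16    0.206 ]
tin [ 0.5358 -0.2792  0.09  ]
```

Request:
servo_tool(series=[{"xyz":[0.03,-0.02,-0.015],"angular":[0,0,-0.07],"claw":1},{"xyz":[0.06,-0.04,-0.03],"angular":[0,0,-0.14],"claw":1},{"xyz":[0.09,-0.065,-0.045],"angular":[0,0,-0.21],"claw":1},{"xyz":[0.12,-0.085,-0.06],"angular":[0,0,-0.28],"claw":1},{"xyz":[0.15,-0.105,-0.075],"angular":[0,0,-0.36],"claw":1},{"xyz":[0.18,-0.13,-0.09],"angular":[0,0,-0.44],"claw":1},{"xyz":[0.21,-0.15,-0.1],"angular":[0,0,-0.52],"claw":1},{"xyz":[0.24,-0.17,-0.11],"angular":[0,0,-0.6],"claw":1}])

```text
t: 0.82
ee_pos: [0.3683, -0.4193, 0.3634]
orientation: [[0.639, 0.769, 0.0], [0.769, -0.639, 0.001], [0.001, -0.001, -1.0]]
wrist_force: [0.7, -0.3, -0.3]
opening: 0.0854
```

```bash
cat >> h.py <<'E'
def goal(p,yaw):
    "tool-frame shift and z-turn to pos p with tool x at angle yaw, pointing down"
    s=env.observe();R=np.array(s['orientation']);
    G=np.array([[np.cos(yaw),np.sin(yaw),0],[np.sin(yaw),-np.cos(yaw),0],[0,0,-1]]).reshape(3,3)
    dR=R.T@G
    print('t',s['t'],'pos',s['ee_pos'],'F',s['wrist_force'],'op',round(s['opening'],4),'yaw',np.arctan2(R[1,0],R[0,0]))
    print(' shift',R.T@(np.array(p)-s['ee_pos']),'rot',cv2.Rodrigues(dR)[0].ravel())
E
python3 -c "
from h import *
goal([.627,-.094,.36],1.711)"
```

```text
t 0.8167 pos [ 0.3683 -0.4193  0.3634] F [ 0.6972 -0.2688 -0.2935] op 0.0854 yaw 0.877502781287935
 shift [ 0.4156 -0.0089  0.0038] rot [-0.0002 -0.0012 -0.8335]
```

Request:
servo_tool(series=[{"xyz":[0.04,0,0],"angular":[0,0,-0.1],"claw":1},{"xyz":[0.08,0,0],"angular":[0,0,-0.21],"claw":1},{"xyz":[0.12,0,0],"angular":[0,0,-0.31],"claw":1},{"xyz":[0.16,0,0],"angular":[0,0,-0.42],"claw":1},{"xyz":[0.2,-0.002,0],"angular":[0,0,-0.52],"claw":1},{"xyz":[0.24,-0.004,0],"angular":[0,0,-0.63],"claw":1},{"xyz":[0.28,-0.006,0],"angular":[0,0,-0.73],"claw":1},{"xyz":[0.32,-0.007,0],"angular":[0,0,-0.83],"claw":1}])

```text
t: 1.48
ee_pos: [0.568, -0.1668, 0.3635]
orientation: [[-0.141, 0.99, -0.0], [0.99, 0.141, 0.001], [0.001, -0.0, -1.0]]
wrist_force: [0.4, -1.4, -0.2]
opening: 0.0858
```

```bash
cat >> h.py <<'E'
import json
def snap(tag):
    s=env.observe();im=env.grab_frame('wrist');cv2.imwrite(f'pics/{tag}.png',cv2.cvtColor(im,cv2.COLOR_RGB2BGR))
    json.dump([np.array(s['ee_pos']).tolist(),np.array(s['orientation']).tolist()],open(f'pics/{tag}.json','w'))
def W(tag,p): return wray(p,*json.load(open(f'pics/{tag}.json')))
E
python3 -c "
from h import *
snap('w1')
goal([.627,-.094,.36],1.711)"
```

```text
t 1.5333 pos [ 0.572  -0.1608  0.3631] F [3.894  2.5419 0.5316] op 0.0851 yaw 1.7216742511412466
 shift [0.0578 0.0644 0.0037] rot [ 0.0042 -0.0064  0.0107]
```

View pics/w1.png

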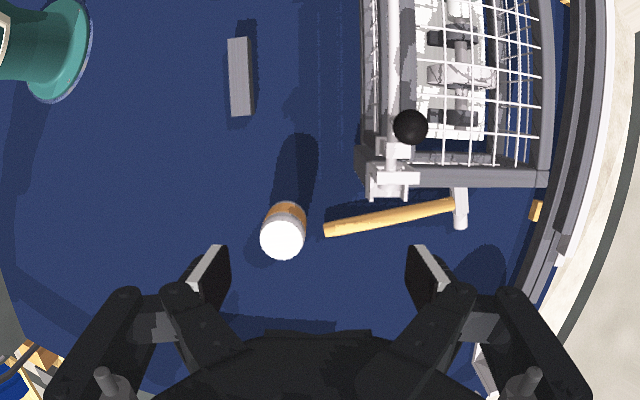

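The wrist picture (taken while the arm was still settling) shows the ball at (410,127) and the keeper at (390,180). I'll move over the ball and let it settle before the next one.

Request:
servo_tool(series=[{"xyz":[0.02,0.02,0],"angular":[0,0,0],"claw":1},{"xyz":[0.04,0.04,0],"angular":[0,0,0],"claw":1},{"xyz":[0.05,0.055,0],"angular":[0,0,0],"claw":1},{"xyz":[0.058,0.064,0],"angular":[0,0,0],"claw":1},{"xyz":[0.058,0.064,0],"angular":[0,0,0],"claw":1},{"xyz":[0.058,0.064,0],"angular":[0,0,0],"claw":1},{"xyz":[0.058,0.064,0],"angular":[0,0,0],"claw":1},{"xyz":[0.058,0.064,0],"angular":[0,0,0],"claw":1}])

```text
t: 2.2
ee_pos: [0.6259, -0.0953, 0.3639]
orientation: [[-0.149, 0.989, 0.003], [0.989, 0.149, 0.006], [0.006, 0.004, -1.0]]
wrist_force: [-0.3, -0.3, 0.6]
opening: 0.0857
```

```bash
python3 -c "
from h import *
snap('w2')
goal([.627,-.094,.36],1.711)"
```

```text
t 2.25 pos [ 0.6259 -0.0952  0.3639] F [-0.2744 -0.1093 -0.3794] op 0.0856 yaw 1.7198836706520189
 shift [0.001  0.0012 0.004 ] rot [ 0.0042 -0.0061  0.0089]
```

View pics/w2.png

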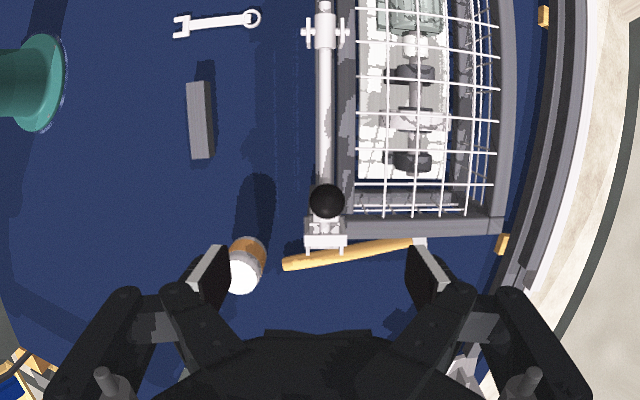

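Ball at about (326,201), keeper strap (325,235), rear barrel (325,30). The bar runs straight up the image, so the tool is nearly aligned with the gate.

```bash
python3 - <<'E'
from h import *
w=cv2.imread('pics/w2.png');pw,a=dark(w,(300,178,352,224),50);print(pw,a)
s=cv2.imread('pics/side0.png');t=cv2.imread('pics/top0.png')
ps,_=dark(s,(308,140,330,162));pt,_=dark(t,(355,153,382,178),70)
print(ps,pt)
rs=ray('side',ps);rt=ray('top',pt);rw=W('w2',pw)
w1=cv2.imread('pics/w1.png');p1,a1=dark(w1,(385,100,435,150),50);print(p1,a1);r1=W('w1',p1)
for n,r in dict(st=[rs,rt],sw=[rs,rw],w12=[rw,r1],all=[rs,rt,rw]).items(): print(n,*tri(r))
print('ray at .238/.243',onz(rw,.238),onz(rw,.243))
# barrel at .176 and bar near
for p,h in [((325,30),.177),((325,100),.176),((326,160),.175),((325,236),.206)]: print(p,onz(W('w2',p),h))
E
```

```text
[326.5967 199.6457] [  9   6  36  34 858]
[318.5439 150.1579] [367.4384 165.4795]
[409.8309 125.5519] [  8   9  35  36 810]
st [ 0.6341 -0.0962  0.241 ] [np.float64(0.0002870122032612586), np.float64(0.00028701220326116605)]
sw [ 0.6345 -0.097   0.2403] [np.float64(0.00025112631250391067), np.float64(0.00025112631250370803)]
w12 [ 0.635  -0.0981  0.2358] [np.float64(5.995896954113841e-05), np.float64(5.995896954110635e-05)]
all [ 0.6343 -0.0965  0.2408] [np.float64(0.00038718206359910896), np.float64(0.00036053935673145535), np.float64(0.00039016471624987714)]
ray at .238/.243 [ 0.6349 -0.0975  0.238 ] [ 0.6345 -0.0961  0.243 ]
(325, 30) [0.6117 0.0557 0.177 ]
(325, 100) [ 0.6224 -0.0149  0.176 ]
(326, 160) [ 0.6326 -0.0744  0.175 ]
(325, 236) [ 0.6417 -0.1434  0.206 ]
```

```bash
python3 -c "
from h import *
goal([.6347,-.097,.241],1.720)"
```

```text
t 2.25 pos [ 0.6259 -0.0952  0.3639] F [-0.2744 -0.1093 -0.3794] op 0.0856 yaw 1.7198836706520189
 shift [-0.0038  0.0079  0.123 ] rot [ 0.0042 -0.006  -0.0001]
```

Request:
servo_tool(series=[{"xyz":[-0.004,0.008,0.01],"angular":[0.004,-0.006,0],"claw":1},{"xyz":[-0.004,0.008,0.03],"angular":[0.004,-0.006,0],"claw":0.9},{"xyz":[-0.004,0.008,0.055],"angular":[0.004,-0.006,0],"claw":0.8},{"xyz":[-0.004,0.008,0.08],"angular":[0.004,-0.006,0],"claw":0.75},{"xyz":[-0.004,0.008,0.1],"angular":[0.004,-0.006,0],"claw":0.75},{"xyz":[-0.004,0.008,0.115],"angular":[0.004,-0.006,0],"claw":0.75},{"xyz":[-0.004,0.008,0.122],"angular":[0.004,-0.006,0],"claw":0.75},{"xyz":[-0.004,0.008,0.123],"angular":[0.004,-0.006,0],"claw":0.75}])

```text
t: 2.92
ee_pos: [0.6336, -0.0975, 0.238]
orientation: [[-0.148, 0.989, -0.004], [0.989, 0.148, 0.001], [0.001, -0.004, -1.0]]
wrist_force: [-0.5, -0.7, 0.1]
opening: 0.0641
```

```bash
python3 -c "
from h import *
snap('w3')
goal([.6347,-.097,.241],1.720)"
```

```text
t 2.9667 pos [ 0.6343 -0.0975  0.2396] F [0.196  0.1048 0.5957] op 0.0643 yaw 1.7193158056191302
 shift [ 0.0005  0.0004 -0.0014] rot [-0.0019 -0.0006 -0.0007]
```

View pics/w3.png

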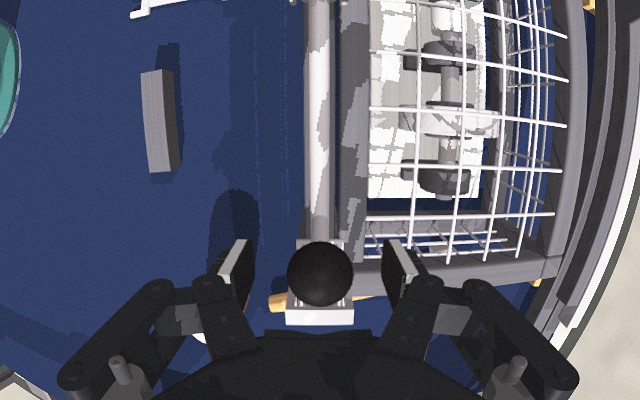

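The ball, at (320,273), sits midway between the pads at about (236,260) and (398,260). I'll check its height once more before closing.

```bash
python3 - <<'E'
from h import *
w=cv2.imread('pics/w3.png');p=(320,273)
w2=cv2.imread('pics/w2.png');p2,_=dark(w2,(300,178,352,224),50)
print(tri([W('w3',p),W('w2',p2)]),onz(W('w3',p),.239))
E
```

```text
(array([ 0.635 , -0.0972,  0.2393]), [np.float64(0.00018749204668106669), np.float64(0.00018749204668102755)]) [ 0.6352 -0.0973  0.239 ]
```

Request:
servo_tool(series=[{"xyz":[0,0,0],"angular":[0,0,0],"claw":0.6},{"xyz":[0,0,0],"angular":[0,0,0],"claw":0.45},{"xyz":[0,0,0],"angular":[0,0,0],"claw":0.35},{"xyz":[0,0,0],"angular":[0,0,0],"claw":0.2},{"xyz":[0,0,0],"angular":[0,0,0],"claw":0.1},{"xyz":[0,0,0],"angular":[0,0,0],"claw":0},{"xyz":[0,0,0],"angular":[0,0,0],"claw":0},{"xyz":[0,0,0],"angular":[0,0,0],"claw":0}], squeeze=60)

```text
t: 3.63
ee_pos: [0.6348, -0.0978, 0.2402]
orientation: [[-0.148, 0.989, -0.001], [0.989, 0.148, -0.0], [-0.0, -0.001, -1.0]]
wrist_force: [0.4, -1.4, 2.2]
opening: 0.0272
```

```bash
python3 -c "
from h import *
snap('w4')
goal([.6347,-.097,.241],1.720)"
```

```text
t 3.6833 pos [ 0.6347 -0.0978  0.2401] F [ 0.1004 -1.9246  3.345 ] op 0.0274 yaw 1.7192035592977148
 shift [ 0.0008  0.0001 -0.0009] rot [-0.0007  0.0001 -0.0008]
```

View pics/w4.png

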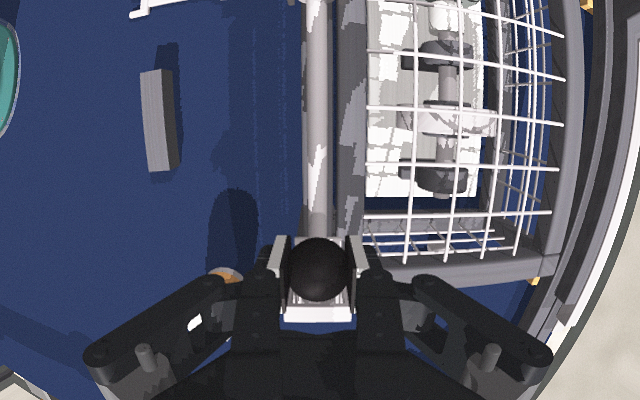

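The fingers stopped at 27 mm on the ball and the height agrees (0.239 m). Next: lift about 8 mm, with a little drift towards the hinge.

Request:
servo_tool(series=[{"xyz":[0,0,0],"angular":[0,0,0],"claw":0},{"xyz":[0.001,0,-0.002],"angular":[0,0,0],"claw":0},{"xyz":[0.002,0,-0.004],"angular":[0,0,0],"claw":0},{"xyz":[0.003,0,-0.006],"angular":[0,0,0],"claw":0},{"xyz":[0.004,0,-0.008],"angular":[0,0,0],"claw":0},{"xyz":[0.004,0,-0.008],"angular":[0,0,0],"claw":0},{"xyz":[0.004,0,-0.008],"angular":[0,0,0],"claw":0},{"xyz":[0.004,0,-0.008],"angular":[0,0,0],"claw":0}], squeeze=80)

```text
t: 4.35
ee_pos: [0.6338, -0.0935, 0.2476]
orientation: [[-0.148, 0.989, -0.002], [0.989, 0.148, 0.0], [0.001, -0.002, -1.0]]
wrist_force: [1.7, 0.6, -2.5]
opening: 0.0268
```

```bash
python3 -c "
from h import *
snap('w5')
goal([.6347,-.0978,.2491],1.719)
cv2.imwrite('pics/side5.png',cv2.resize(cv2.cvtColor(env.grab_frame('side'),cv2.COLOR_RGB2BGR)[120:240,260:400],None,fx=5,fy=5))"
```

```text
t 4.4 pos [ 0.6339 -0.0935  0.2476] F [-0.1504  0.8227 -2.3356] op 0.027 yaw 1.7192651645991814
 shift [-0.0044  0.0002 -0.0015] rot [-0.0015 -0.0006  0.0003]
```

View pics/w5.png

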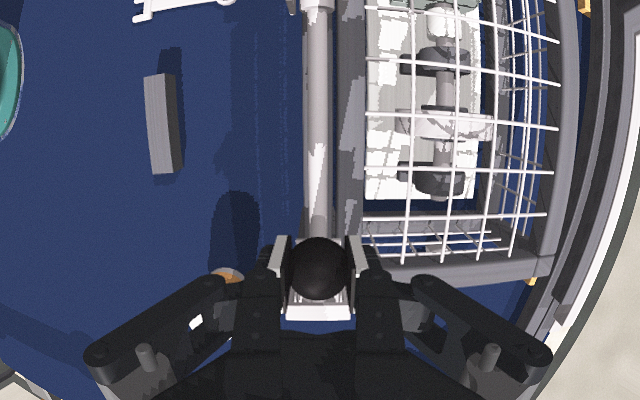

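View pics/side5.png

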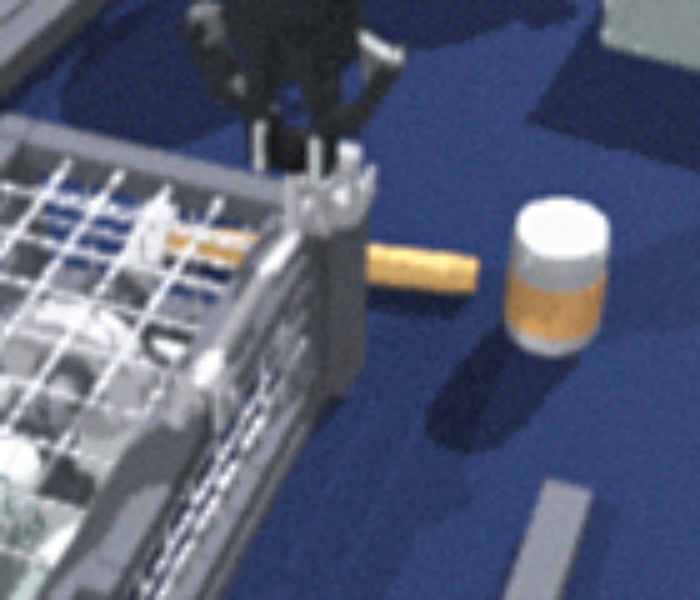

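The lift held: the wrist carries about 2.3 N and the ball is still at (318,268) between the pads. Next: pull back along the bar, the first 20 mm.

Request:
servo_tool(series=[{"xyz":[0.003,0,-0.0005],"angular":[0,0,0],"claw":0},{"xyz":[0.006,0,-0.0005],"angular":[0,0,0],"claw":0},{"xyz":[0.009,0,-0.0005],"angular":[0,0,0],"claw":0},{"xyz":[0.012,0,-0.0005],"angular":[0,0,0],"claw":0},{"xyz":[0.015,0,-0.0005],"angular":[0,0,0],"claw":0},{"xyz":[0.018,0,-0.0005],"angular":[0,0,0],"claw":0},{"xyz":[0.02,0,-0.0005],"angular":[0,0,0],"claw":0},{"xyz":[0.02,0,-0.0005],"angular":[0,0,0],"claw":0}])

```text
t: 5.12
ee_pos: [0.6314, -0.0766, 0.2492]
orientation: [[-0.147, 0.989, 0.0], [0.989, 0.147, -0.004], [-0.004, -0.0, -1.0]]
wrist_force: [-0.4, 0.6, 1.0]
opening: 0.0261
```

```bash
python3 -c "
from h import *
goal([.6339,-.0935,.248],1.719)"
```

```text
t 5.1167 pos [ 0.6314 -0.0766  0.2492] F [-0.3763  0.6422  0.9686] op 0.0261 yaw 1.7178502554281796
 shift [-0.0171  0.      0.0012] rot [-0.0005  0.0036 -0.0012]
```

```bash
python3 -c "
from h import *
snap('w6')
goal([.6339,-.0935,.248],1.719)"
```

```text
t 5.1667 pos [ 0.6312 -0.075   0.2492] F [ 0.5576 -2.4345  1.6514] op 0.0266 yaw 1.7182600781076038
 shift [-0.0187 -0.      0.0012] rot [-0.0006  0.0008 -0.0007]
```

View pics/w6.png

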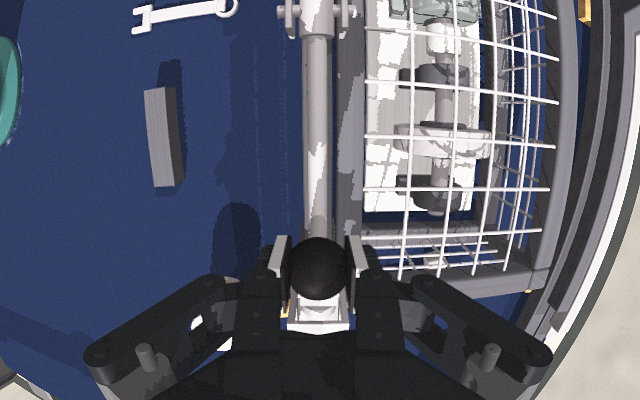

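The ball is unchanged in the grip at (318,268), the keeper has moved away from it, and the bolt has come back about 19 mm. Continuing the pull.

Request:
servo_tool(series=[{"xyz":[0.004,0,0.0005],"angular":[0,0,0],"claw":0},{"xyz":[0.008,0,0.0005],"angular":[0,0,0],"claw":0},{"xyz":[0.012,0,0.0005],"angular":[0,0,0],"claw":0},{"xyz":[0.016,0,0.0005],"angular":[0,0,0],"claw":0},{"xyz":[0.02,0,0.0005],"angular":[0,0,0],"claw":0},{"xyz":[0.024,0,0.0005],"angular":[0,0,0],"claw":0},{"xyz":[0.025,0,0.0005],"angular":[0,0,0],"claw":0},{"xyz":[0.025,0,0.0005],"angular":[0,0,0],"claw":0}])

```text
t: 5.83
ee_pos: [0.6272, -0.0492, 0.2484]
orientation: [[-0.148, 0.989, -0.001], [0.989, 0.148, 0.0], [0.0, -0.001, -1.0]]
wrist_force: [0.7, 1.1, -3.7]
opening: 0.0267
```

```bash
python3 -c "
from h import *
snap('w7')
goal([.6339,-.0935,.248],1.719)
cv2.imwrite('pics/side7.png',cv2.resize(cv2.cvtColor(env.grab_frame('side'),cv2.COLOR_RGB2BGR)[120:240,260:400],None,fx=5,fy=5))
s=env.observe();print(s['wrist_force'],s['ee_pos'])"
```

```text
t 5.8833 pos [ 0.6272 -0.0493  0.2483] F [ 0.1255  0.8812 -4.0354] op 0.0264 yaw 1.7187019086710613
 shift [-0.0447  0.0001  0.0003] rot [-0.0012 -0.0006 -0.0003]
[ 0.6622  1.4101 -3.9885] [ 0.6272 -0.0494  0.2482]
```

View pics/w7.png

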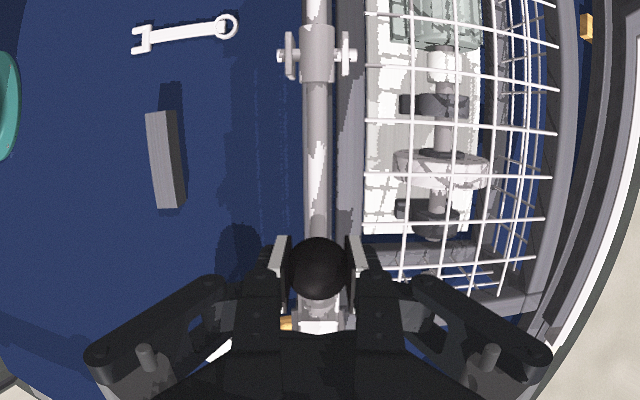

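View pics/side7.png

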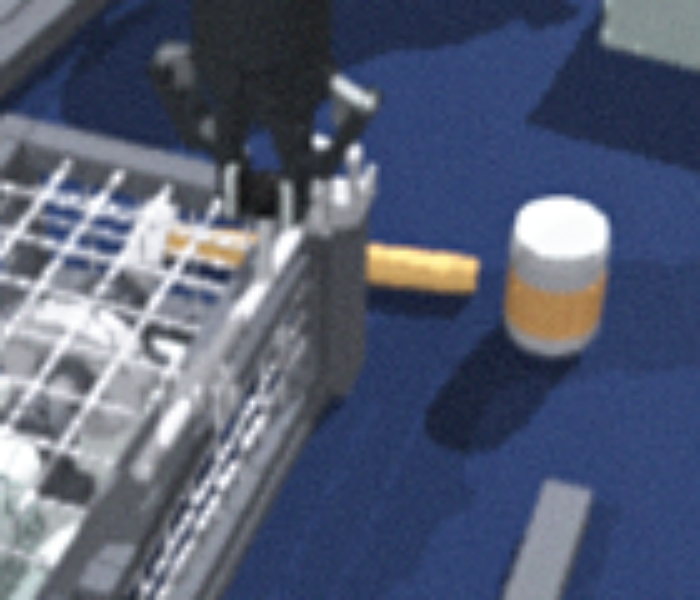

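The bolt has now come back about 45 mm, with the ball firm in the jaws and the gate rail unmoved. The barrel and hinge-post measurements agree to about 2 mm, putting the hinge axis at (0.572, 0.196). Next I'll swing the gate along the arc about it, to 0.15 rad first.

Request:
servo_tool(series=[{"xyz":[-0.0003,-0.005,0],"angular":[0,0,0.02],"claw":0},{"xyz":[-0.0005,-0.01,0],"angular":[0,0,0.04],"claw":0},{"xyz":[-0.0006,-0.015,0],"angular":[0,0,0.06],"claw":0},{"xyz":[-0.0006,-0.02,0],"angular":[0,0,0.08],"claw":0},{"xyz":[-0.0005,-0.025,0],"angular":[0,0,0.1],"claw":0},{"xyz":[-0.0003,-0.03,0],"angular":[0,0,0.12],"claw":0},{"xyz":[0,-0.035,0],"angular":[0,0,0.14],"claw":0},{"xyz":[0.0001,-0.0377,0],"angular":[0,0,0.15],"claw":0}])

```text
t: 6.6
ee_pos: [0.5891, -0.0549, 0.2483]
orientation: [[0.004, 1.0, -0.002], [1.0, -0.004, 0.001], [0.001, -0.002, -1.0]]
wrist_force: [3.0, 1.2, -4.0]
opening: 0.0267
```

```bash
cat >> h.py <<'E'
def arc(th,h=(.5724,.1964),p0=(.6272,-.0493),yaw0=1.7187,z=.2485):
    c,s=np.cos(th),np.sin(th);d=np.array(p0)-h
    q=np.array(h)+[c*d[0]+s*d[1],-s*d[0]+c*d[1]]
    goal([*q,z],yaw0-th)
E
python3 -c "
from h import *
snap('w8')
arc(.15);arc(.3)
cv2.imwrite('pics/side8.png',cv2.resize(cv2.cvtColor(env.grab_frame('side'),cv2.COLOR_RGB2BGR)[120:270,230:400],None,fx=4,fy=4))
s=env.observe();print(s['wrist_force'],s['ee_pos'])"
```

```text
t 6.65 pos [ 0.5889 -0.055   0.2484] F [ 2.4154  1.7981 -3.5458] op 0.0267 yaw 1.5666482959875148
 shift [ 0.0002  0.001  -0.0001] rot [-0.0019 -0.0005 -0.0021]
t 6.65 pos [ 0.5889 -0.055   0.2484] F [ 2.4154  1.7981 -3.5458] op 0.0267 yaw 1.5666482959875148
 shift [ 0.0003 -0.0367 -0.0001] rot [-0.0019 -0.0003  0.1479]
[ 3.8222  1.8085 -4.2516] [ 0.5893 -0.0549  0.2483]
```

View pics/w8.png

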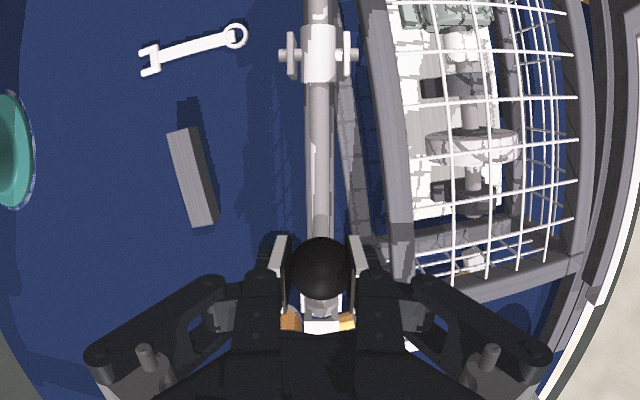

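View pics/side8.png

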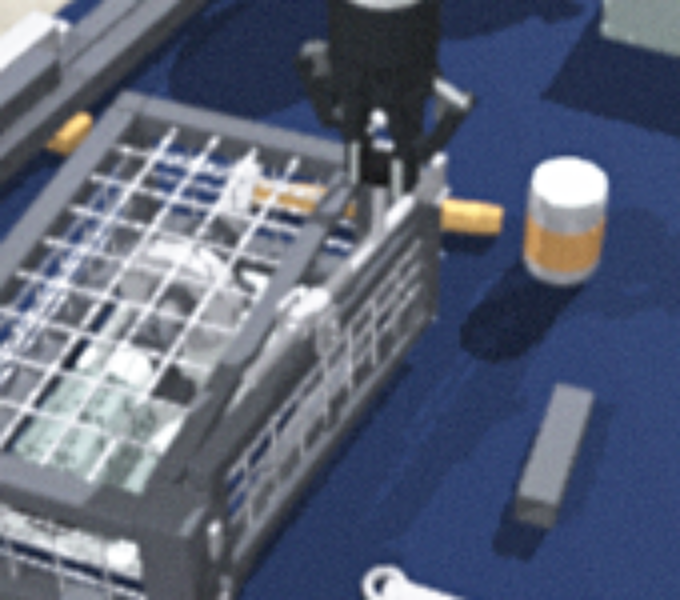

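The gate has left the post and follows the arm at about 3 N, with the rail still parallel to the tool. On to about 0.30 rad.

Request:
servo_tool(series=[{"xyz":[-0.0003,-0.005,0],"angular":[0,0,0.02],"claw":0},{"xyz":[-0.0004,-0.01,0],"angular":[0,0,0.04],"claw":0},{"xyz":[-0.0005,-0.015,0],"angular":[0,0,0.06],"claw":0},{"xyz":[-0.0005,-0.02,0],"angular":[0,0,0.08],"claw":0},{"xyz":[-0.0004,-0.025,0],"angular":[0,0,0.1],"claw":0},{"xyz":[-0.0002,-0.03,0],"angular":[0,0,0.12],"claw":0},{"xyz":[0.0001,-0.035,0],"angular":[0,0,0.14],"claw":0},{"xyz":[0.0003,-0.037,0],"angular":[0,0,0.15],"claw":0}])

```text
t: 7.37
ee_pos: [0.5514, -0.0549, 0.2486]
orientation: [[0.154, 0.988, -0.002], [0.988, -0.154, -0.0], [-0.001, -0.002, -1.0]]
wrist_force: [4.8, -1.0, -3.2]
opening: 0.0262
```

Request:
servo_tool(series=[{"xyz":[0,0,0],"angular":[0,0,0],"claw":0},{"xyz":[0,0,0],"angular":[0,0,0],"claw":0},{"xyz":[0,0,0],"angular":[0,0,0],"claw":0},{"xyz":[0,0,0],"angular":[0,0,0],"claw":0},{"xyz":[0,0,0],"angular":[0,0,0],"claw":0},{"xyz":[0,0,0],"angular":[0,0,0],"claw":0},{"xyz":[0,0,0],"angular":[0,0,0],"claw":0},{"xyz":[0,0,0],"angular":[0,0,0],"claw":0}])

```text
t: 8.03
ee_pos: [0.5515, -0.0549, 0.2485]
orientation: [[0.154, 0.988, -0.002], [0.988, -0.154, -0.0], [-0.001, -0.002, -1.0]]
wrist_force: [3.6, 0.3, -3.0]
opening: 0.0264
```

```bash
python3 -c "
from h import *
snap('w9')
arc(.3)
cv2.imwrite('pics/side9.png',cv2.resize(cv2.cvtColor(env.grab_frame('side'),cv2.COLOR_RGB2BGR)[120:270,230:400],None,fx=4,fy=4))
cv2.imwrite('pics/top9.png',cv2.cvtColor(env.grab_frame('top'),cv2.COLOR_RGB2BGR))
s=env.observe();print(s['wrist_force'],s['ee_pos'])"
```

```text
t 8.0833 pos [ 0.5515 -0.0549  0.2486] F [ 3.9365 -0.8068 -2.1884] op 0.0262 yaw 1.4163049047801801
 shift [0.0004 0.0006 0.0001] rot [-0.0019  0.0006 -0.0024]
[ 3.1066 -0.9632 -2.4595] [ 0.5515 -0.0549  0.2486]
```

View pics/w9.png

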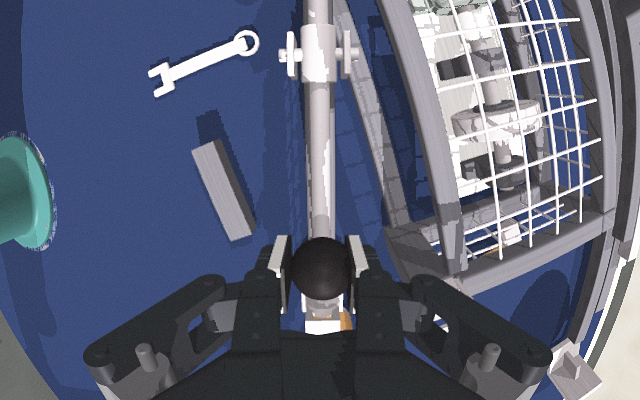

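View pics/side9.png

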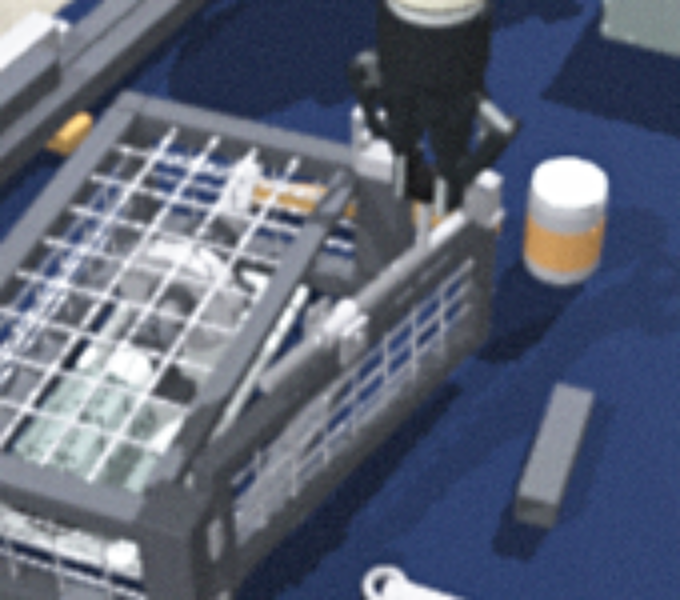

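View pics/top9.png

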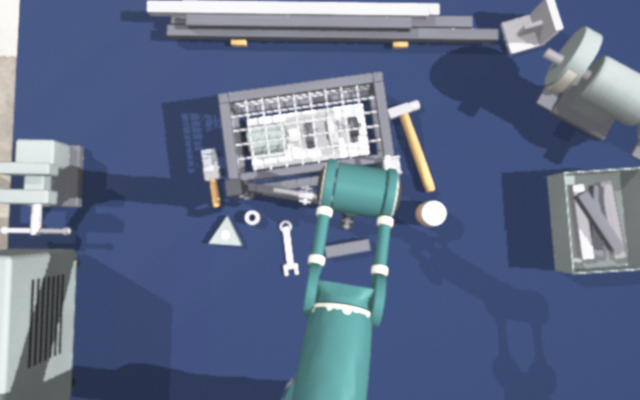

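The gate stands clearly ajar with the ball still at (320,268) in the jaws. One last measurement of the angle and draw before handing in.

```bash
python3 - <<'E'
from h import *
b=onz(W('w9',(319,55)),.177)[:2];b7=onz(W('w7',(317,54)),.177)[:2];h=np.array([.5724,.1964])
a=lambda v:np.arctan2(*(v-h)[::-1])
print(b,b7,'gate angle',a(b7)-a(b),'-> edge',.339*(a(b7)-a(b)))
s=env.observe();print('ball-barrel',np.linalg.norm(b-s['ee_pos'][:2]),np.linalg.norm(b7-[.6272,-.0493]))
print(env.finish_job(),s['t'])
E
```

```text
[0.5688 0.0474] [0.612  0.0541] gate angle 0.29575266727837035 -> edge 0.10026015420736756
ball-barrel 0.10374379652423985 0.10452964061516162
the job is handed in; nothing more can be done
None 8.1833
```

The gate is open and I handed the job in at 8.2 s, with the gripper still holding it by the bolt's ball knob at 80 N.

- **Bolt:** I gripped the ball, lifted it about 8 mm and drew the bolt back about 45 mm through the keeper with the gate still shut. It needs about 34 mm to be right out. The ball stayed in the same place in the jaws throughout.
- **Gate:** I swung the gate out about its hinge axis. The last wrist picture measures 0.296 rad, so the latch edge stands out about 100 mm. The arm's own path gave 0.30 rad, which agrees.
- **Bolt still drawn:** the ball is 104 mm from the rear barrel, against 105 mm before the gate was opened.
- **Forces:** readings between moves stayed under about 5 N, and the spring pulls with about 3 to 4 N at the end.
- **Loose items:** the tools and parts in view in the last pictures look unmoved.
- **Small disagreements:** ball heights from different picture pairs ranged from 0.236 to 0.241 m, but the closest look gave 0.239 m. During the pull the vertical force read about 1 to 2 N upward for a moment, without any jam or slip.

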